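# Walk the butcher's block onto its mat

## Task

The thick wooden butcher's block is too heavy to lift, so walk it away from you along the worktop onto the cork mat: push its near left corner forward until the block has clearly turned (eight to ten degrees off square to the mat), then its near right corner until it has turned as far the other way, and so on by turns until it stands centred on the mat and square to it. Keep the block flat on the worktop and the salt shaker standing upright on top of it.

Things in the scene. Friction and masses are not known exactly. Their poses are not given: they have to be found in the camera images.
- block: butcher's block: thick brown wooden slab, dark groove round its top, 1.1 to 1.7 kg, 150 mm (x) by 220 (y) by 60 high on four feet near its corners; sides upright from 8 mm up. Origin: centre of the underside; x away from the robot (within 10 degrees), y left, z up; near face at x = -75 mm. Pushed near one end of that face, it swings about a point beyond the other end: 10 degrees per 50 mm of push. Starts 135 to 155 mm short of the mat's centre.
- mat: flat cork mat fixed on the worktop, 210 mm along its x, 280 mm along its y, under 2 mm thick; the block slides over its edge without catching. Origin: its centre, at the height of the worktop; x points away from the robot (to within about 7 degrees), y to the left, z up.
- mat_diag (a point): the centre of the mat again, with axes turned 45 degrees clockwise (seen from above) from the mat's own; it serves only to tell which way the block is turned: pushing the near left corner forward turns the block clockwise, towards this x axis.
- shaker: glass salt shaker, 44 mm across, 90 mm tall, standing loose on the far half of the block's top, 20 to 30 mm beyond its middle. Origin: centre of its underside; z points up out of its top.
Mind the look-alikes: they are no part of the job. Leave any green look-alike of the shaker alone.

How it is judged:
On the way, in this order (a step that is already met when the one before it is completed fails the run):
1. the near left corner has been pushed ahead: the block is turned more than 5 degrees clockwise (from above) relative to the mat (angle between the x axis of block and the x axis of mat_diag, either way round below 0.6981 rad), for 0.1 s.
2. then the near right corner has been pushed ahead: the block is turned more than 5 degrees the other way (angle between the x axis of block and the x axis of mat_diag, either way round above 0.8727 rad), for 0.1 s.
At the end, for the whole second after the job is handed in: the block rests flat, its centre within 20 mm of the mat's centre along each of the mat's axes and square to the mat within 10 degrees; the salt shaker stands upright on the block; nothing moves (x of block in the frame of mat between -0.02 and 0.02 m and y of block in the frame of mat between -0.02 and 0.02 m and angle between the x axis of block and the x axis of mat, either way round below 0.175 rad and height (world z) of block below 0.006 m and angle between block's own z axis and vertical below 0.05 rad and linear speed of block below 0.01 m/s and angle between shaker's own z axis and vertical below 0.2 rad and z of shaker in the frame of block above 0.052 m and linear speed of shaker below 0.02 m/s); the robot touches nothing.
It fails at once if the block is lifted more than 15 mm or tipped more than 8 degrees (height (world z) of block above 0.015 m or angle between block's own z axis and vertical above 0.14 rad).
It fails at once if the salt shaker is tipped over (more than 30 degrees) (angle between shaker's own z axis and vertical above 0.52 rad).
It also fails if it takes over 54 s, if anything falls off the work surface, if the arm or the gripper's body presses on something with over 40 N, if the wrist force passes 120 N, or if a joint passes its speed limit or range.

## Robot

A 6-joint arm with a two-finger parallel gripper is mounted at the origin on a cart in front of the work surface, level with it; the furniture and walls round the work are solid. World frame = base frame: x ahead of the robot, y to its left, z up, the work surface at z = 0. Lengths are in m, angles in rad, forces in N, time in s.
With the tool pointing down it reaches from about 0.275 to 0.75 m from the base axis. Payload 10.2 kg.
Tool frame: the origin (TCP) lies midway between the tips of the shut fingers; the grasp point (between the pads) lies 19 mm behind it; z points along the fingers, y is the line along which they close (so a half turn about z gives the same grasp; the last joint's range is limited). The gripper opens to 85 mm and grips with 20 to 120 N. Pads are 22 mm wide; open, the fingers measure 114 mm over their backs; the gripper's body (76 mm by 85 mm) begins 54 mm behind the grasp point. The pads swing forward as they close: fully open they stand 13 mm farther back than shut.
Start: joints at [-1.566, 0.313, 1.498, -0, 1.331, -0.223], TCP at [0.119, -0.511, 0.231] pointing down, gripper open.
Joint ranges: [-2.94, 2.94], [-0.97, 2.17], [0.19, 2.56], [-1.23, 4.37], [0.02, 3.11], [-2.88, 2.88]. Speed limits (rad/s): [2.39, 2.39, 3.01, 3.14, 3.14, 3.14].

## Interface

Orientations are given as a rotation vector (axis times angle).
In Python, from bench import ctrl gives the robot as it stands. The module is installed in compiled form; this text tells all that it offers.
- The arm moves only by the tool servo_tool, never from a script. Its argument "increments" is a list of rows, each a list of 5 numbers: the shift along the world's x, y, z normalised to -1 to 1, where 1 is 0.08 m, then the turn about the world's z normalised to -1 to 1, where 1 is pi/2 rad, then the gripper command: -1 is fully open, 1 is shut, values between are in proportion. In form: [[x, y, z, yaw, grip], ...]. A call has 1 to 10 rows; each row is the pose to reach, as a shift and turn from the pose commanded when the call began; what a row does not reach only later rows make up. A row lasts 1/8 s, in which the tool goes at most 62.5 mm and 10.7 degrees, less where a joint would pass 70% of its speed; a pose out of reach is approached as far as the arm can. A call with a number of a shift or a turn outside -1 to 1 is refused whole. A call with a gripper value outside its range is refused whole. The fingers move at their own pace and stop on an object; "force" is the grip in N (left out, the last holds). Time passes only in rows, so rows that repeat a pose let the fingers close. It gives the time, the measured TCP pose, the force, the opening and the grip force at its end, in the units of the state.
- ctrl.sense(): the state, without advancing time (a new reading comes with each control period).
- ctrl.grab_frame(name): name is "scene" or "top"; returns a dict with "image" (420x560x3 uint8, blue, green, red), "fx", "fy", "cx", "cy" (pixels), "rvec" (rotation vector, rad) and "tvec" (3), from world to camera coordinates, as OpenCV has them. Camera axes: x right, y down, z forward; pixel columns grow to the right and rows downward; lengths in m; the calibration is good to about 2 mm. A picture is of the moment at which its call begins. There is no depth.
- ctrl.sign_off(): hands the job in; it is judged then, once.
The state is a dict: "clock": time; "joint_positions": joint angles; "qd": joint speeds; "joint_torque": joint torques, N m; "eef_pos": TCP position; "tcp_rot": TCP orientation; "ft_force": force on the tool from outside, world axes, zero at the start; "wrist_torque": the same for the moment, N m; "finger_gap": finger opening in m; "grasp_force": force on a finger pad.
Only numpy, scipy, OpenCV 4.12 (cv2) and the standard library are available. Lean on these libraries where they do the work, as an engineer would, in place of code of your own. Each camera call takes 0.05 s, during which the arm holds its last target. There are 200 camera calls.

## Working session

There is one attempt and no reset: what is moved stays moved. The work goes in short steps, Python scripts to look and compute and a tool call to move; the robot and the scene stay as the last step left them, time stands still between calls to the robot, and variables do not carry over. Pictures are saved under pics/ and viewed, at most 10 in all, crops included, and the job is handed in when it is done.

Besides the shell and the picture viewer there is one more tool, called after "Request:" in YAML: its name, and indented under it one key for each argument. servo_tool: Moves the arm, as the interface text tells. Scaled input: -1 to 1 covers 0.08 m each way for a shift and pi/2 rad each way for a turn. Its arguments: {"type":"object","properties":{"increments":{"type":"array","items":{"type":"array","items":{"type":"number","minimum":-1,"maximum":1}}},"force":{"type":"number"}},"required":["increments"]}

```bash
mkdir -p pics; cat > h.py <<'E'
import numpy as np, cv2
from bench import ctrl
def snap(n,f):
    d=ctrl.grab_frame(n); cv2.imwrite('pics/'+f,d['image']); return d
def ray(d,u,v,z=0.):
    R=cv2.Rodrigues(np.array(d['rvec'],float))[0]; t=np.array(d['tvec'],float).ravel()
    r=R.T@np.array([(u-d['cx'])/d['fx'],(v-d['cy'])/d['fy'],1]); o=-R.T@t
    return o+r*(z-o[2])/r[2]
def proj(d,P):
    K=np.array([[d['fx'],0,d['cx']],[0,d['fy'],d['cy']],[0,0,1.]])
    return cv2.projectPoints(np.array(P,float).reshape(-1,3),np.array(d['rvec'],float),np.array(d['tvec'],float),K,None)[0].reshape(-1,2)
E
python3 - <<'E'
from h import *
for n in('top','scene'):
    d=snap(n,n+'0.png'); print(n,d['fx'],d['cx'],d['cy'],ray(d,280,210),-cv2.Rodrigues(np.array(d['rvec']))[0].T@np.array(d['tvec']).ravel())
s=ctrl.sense(); print(s['clock'],s['eef_pos'],s['tcp_rot'],s['finger_gap'])
E
```

```text
top 459.5829134642316 282.81159366217 210.3394985552254 [ 0.5656962  -0.00835517  0.        ] [0.51003954 0.01441834 0.90213256]
scene 526.905099449531 274.3965366038698 202.46966349682978 [ 0.55919798 -0.00165911  0.        ] [0.23438477 0.39898236 0.77434593]
0.1 [ 0.11854745 -0.51123493  0.23081616] [-3.12017836e+00 -3.56866124e-01 -2.05158921e-04] 0.08533737073879036
```

View pics/top0.png

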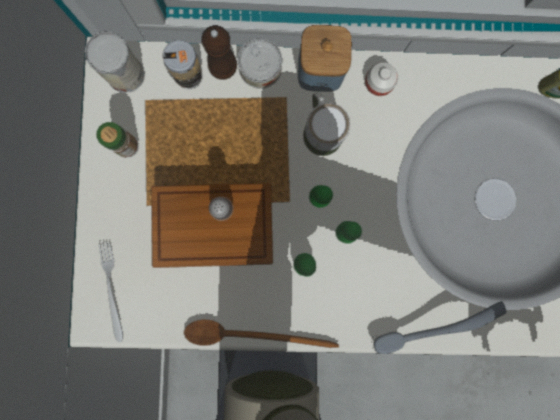

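View pics/scene0.png

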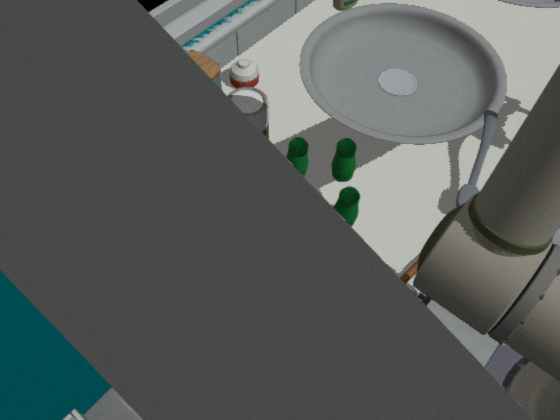

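The top view shows the mat (corners about (146,100), (287,97), (289,201)). The block has its top corners at about (152,187), (270,184), (272,264), (152,267). The clear shaker stands on it at (220,207). The green look-alikes at (321,196), (348,232) and (305,264) are on the worktop, so the grey-topped shaker on the block is the right one. The scene view is blocked by the wall, so I'll use the top camera only.

```bash
cat >> h.py <<'E'
from scipy.optimize import minimize
def rect(p,a,b,z):
    c,s=np.cos(p[2]),np.sin(p[2]); L=np.array([[a,b],[-a,b],[-a,-b],[a,-b]])
    return np.c_[L@np.array([[c,s],[-s,c]])+p[:2],np.full(4,z)]
def poly(pts,S=4):
    m=np.zeros((420*S,560*S),np.uint8); cv2.fillConvexPoly(m,np.round(cv2.convexHull(((pts+.5)*S-.5).astype(np.float32))).astype(np.int32),255)
    return cv2.resize(m,(560,420),interpolation=cv2.INTER_AREA)/255.
def masks(d):
    h,s,v=[x.astype(int) for x in cv2.split(cv2.cvtColor(d['image'],cv2.COLOR_BGR2HSV))]
    ok=(np.indices(h.shape)[1]<300)&(np.indices(h.shape)[1]>100)&(np.indices(h.shape)[0]<312)
    return h,s,v,ok
def fit(cost,p0):
    return min((minimize(cost,q,method='Nelder-Mead',options=dict(initial_simplex=np.array(q)+np.array([[0,0,0],[.01,0,0],[0,.01,0],[0,0,.06]]),xatol=1e-4,fatol=.05)) for q in (p0,np.array(p0)+[.004,-.004,.03])),key=lambda r:r.fun)
def blockmask(d):
    h,s,v,ok=masks(d); m=(ok&((h<=HB)|(h>175))&(s>110)&(v>30)).astype(np.uint8)
    m=cv2.morphologyEx(m,cv2.MORPH_OPEN,np.ones((3,3)))
    n,l,st,_=cv2.connectedComponentsWithStats(m); k=1+np.argmax(st[1:,4]); m=(l==k).astype(np.uint8)
    return m
HB=11
E
python3 - <<'E'
from h import *
d=ctrl.grab_frame('top'); h,s,v,ok=masks(d)
for n,(u0,u1,v0,v1) in dict(mat=(155,200,110,175),matshadow=(230,280,120,190),block=(160,200,195,255),blocksh=(235,262,200,255)).items():
    q=lambda x:np.percentile(x[v0:v1,u0:u1],[2,25,50,75,98]).round(); print(n,q(h),q(s),q(v))
im=d['image'][85:285,130:310]; cv2.imwrite('pics/c1.png',cv2.resize(im,None,fx=3,fy=3,interpolation=cv2.INTER_CUBIC)[:600,:540])
E
```

```text
mat [15. 16. 17. 17. 18.] [114. 133. 137. 141. 148.] [ 68. 117. 126. 133. 145.]
matshadow [13. 16. 16. 17. 18.] [121. 136. 143. 148. 177.] [ 59.  68.  76. 123. 141.]
block [12. 13. 14. 14. 15.] [147. 158. 163. 169. 179.] [106. 115. 121. 128. 136.]
blocksh [11. 13. 14. 14. 15.] [139. 164. 173. 177. 185.] [ 62.  72. 116. 122. 129.]
```

View pics/c1.png

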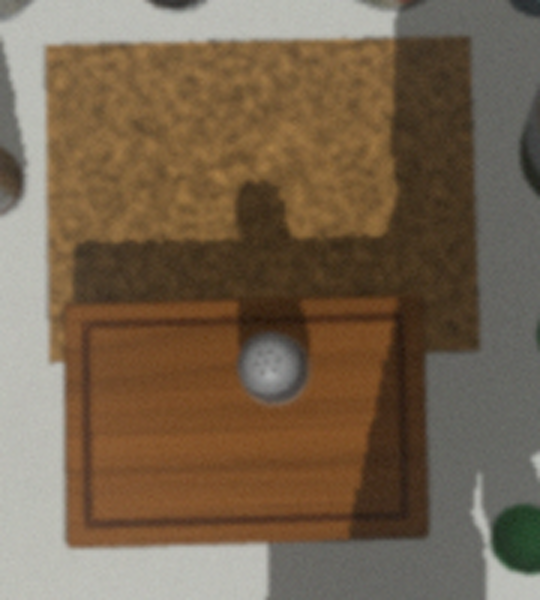

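```bash
cat >> h.py <<'E'
def rg(d):
    f=cv2.GaussianBlur(d['image'],(5,5),1.2).astype(float)+2; return f[...,2]/f[...,1]
def findblock(d,p0,Z=.06,show=False,ymin=0):
    r=rg(d); ok=masks(d)[3]; m=(r>1.41)&ok
    m=cv2.morphologyEx(m.astype(np.uint8),cv2.MORPH_OPEN,np.ones((3,3)))
    l=cv2.connectedComponentsWithStats(m); m=(l[1]==1+np.argmax(l[2][1:,4])).astype(np.uint8)
    m=cv2.morphologyEx(m,cv2.MORPH_CLOSE,np.ones((21,21))).astype(float)
    f=fit(lambda p:np.abs(poly(np.r_[proj(d,rect(p,.075,.11,Z)),proj(d,rect(p,.075,.11,.008))])-m).sum(),p0)
    return f.x,f.fun,m
E
python3 - <<'E'
from h import *
d=ctrl.grab_frame('top')
c=[ray(d,u,v,.06) for u,v in((151.7,187.7),(271.7,184),(272.7,263.7),(152.7,267))]; print(np.round(c,4)); c=np.array(c)
p0=[*c.mean(0)[:2],0.03]
b,f,m=findblock(d,p0); print('block',b.round(4),np.degrees(b[2]),f,m.sum())
mc=np.array([ray(d,130+u/3,85+v/3,.001) for u,v in((46,44),(470,37),(480,351),(51,362))]);print(mc.round(4))
print('mat edges ang', [np.degrees(np.arctan2(*(mc[i]-mc[j])[1::-1])) for i,j in((0,3),(1,2))], np.degrees(np.arctan2(*(mc[0]-mc[1])[1::-1]))-90)
mm=((masks(d)[1]>95)&masks(d)[3])
vis=1-poly(np.r_[proj(d,rect(b,.08,.115,.06)),proj(d,rect(b,.08,.115,0))]); vis[:88]=0;vis[:, :138]=0
g=fit(lambda p:(np.abs(poly(proj(d,rect(p,.105,.14,.001)))-mm)*vis).sum(),[.615,.13,.03]); print('mat',g.x.round(4),np.degrees(g.x[2]),g.fun)
mp=g.x; R=np.array([[np.cos(mp[2]),np.sin(mp[2])],[-np.sin(mp[2]),np.cos(mp[2])]]); print('block in mat',R@(b[:2]-mp[:2]),np.degrees(b[2]-mp[2]))
print(proj(d,rect(mp,.105,.14,.001)).round(1).tolist())
E
```

```text
[[0.5956 0.2284 0.06  ]
 [0.6095 0.0098 0.06  ]
 [0.4636 0.0036 0.06  ]
 [0.4519 0.2201 0.06  ]]
block [0.5335 0.1148 0.0734] 4.2036074028651 789.6235294117648 9201.0
[[ 0.7757  0.2638  0.001 ]
 [ 0.7912 -0.0152  0.001 ]
 [ 0.582  -0.0276  0.001 ]
 [ 0.5662  0.2509  0.001 ]]
mat edges ang [np.float64(3.5251894216314725), np.float64(3.394386065233768)] 3.1772620752474836
mat [0.6781 0.1199 0.0588] 3.3670583663322007 260.7882352941176
block in mat [-0.14461617  0.00341991] 0.8365490365328994
[[144.3, 100.1], [145.6, 206.2], [289.2, 202.2], [285.9, 97.3]]
```

The crop confirms that the clear, metal-capped shaker is the one on the block. Measured poses:
- **Block:** about (0.530, 0.115), yaw 3.2°
- **Mat:** about (0.679, 0.119), yaw 3.4°

Now I'll move across with the gripper shut.

Request:
servo_tool:
  increments:
    - [0.45,0.5,0,-0.1,1]
    - [0.9,0.99,0,-0.108,1]
    - [0.9,0.99,0,-0.108,1]

```text
clock: 0.57
eef_pos: [0.1922, -0.4303, 0.2315]
tcp_rot: [-3.14, -0.097, -0.0]
ft_force: [-0.1, -0.5, 0.6]
finger_gap: 0.0322
grasp_force: 0.0
```

Request:
servo_tool:
  increments:
    - [0.45,0.5,0,0,1]
    - [0.9,0.99,0,0,1]
    - [0.9,0.99,0,0,1]

```text
clock: 0.95
eef_pos: [0.2638, -0.3517, 0.2315]
tcp_rot: [3.14, 0.097, 0.0]
ft_force: [-0.5, -0.2, -0.2]
finger_gap: 0.0001
grasp_force: 0.0
```

Request:
servo_tool:
  increments:
    - [0.45,0.5,0,0,1]
    - [0.9,0.99,0,0,1]
    - [0.9,0.99,0,0,1]

```text
clock: 1.32
eef_pos: [0.3356, -0.273, 0.2313]
tcp_rot: [3.14, 0.097, 0.0]
ft_force: [0.0, -0.3, 0.4]
finger_gap: -0.0002
grasp_force: 0.0
```

Request:
servo_tool:
  increments:
    - [0.45,0.5,0,0,1]
    - [0.9,0.99,0,0,1]
    - [0.9,0.99,0,0,1]

```text
clock: 1.7
eef_pos: [0.4075, -0.1942, 0.2311]
tcp_rot: [-3.14, -0.096, 0.0]
ft_force: [-0.1, -0.7, -0.7]
finger_gap: 0.0
grasp_force: 0.0
```

Request:
servo_tool:
  increments:
    - [0,0.5,0,0,1]
    - [0,0.99,0,0,1]
    - [0,0.99,0,0,1]

```text
clock: 2.08
eef_pos: [0.4061, -0.1158, 0.2314]
tcp_rot: [3.14, 0.092, -0.0]
ft_force: [0.2, -0.5, 0.3]
finger_gap: -0.0001
grasp_force: 0.0
```

Request:
servo_tool:
  increments:
    - [0,0.5,0,0,1]
    - [0,0.99,0,0,1]
    - [0,0.99,0,0,1]

```text
clock: 2.45
eef_pos: [0.4066, -0.0368, 0.2314]
tcp_rot: [3.14, 0.092, 0.0]
ft_force: [1.3, -1.2, 0.8]
finger_gap: 0.0001
grasp_force: 0.0
```

Request:
servo_tool:
  increments:
    - [0,0.5,0,0,1]
    - [0,0.99,0,0,1]
    - [0,0.99,0,0,1]

```text
clock: 2.82
eef_pos: [0.407, 0.0424, 0.2313]
tcp_rot: [3.14, 0.093, 0.0]
ft_force: [-0.3, 0.3, -0.3]
finger_gap: -0.0001
grasp_force: 0.0
```

Request:
servo_tool:
  increments:
    - [0,0.5,0,0,1]
    - [0,0.99,0,0,1]
    - [0,0.99,0,0,1]

```text
clock: 3.2
eef_pos: [0.4073, 0.1216, 0.2311]
tcp_rot: [3.14, 0.093, -0.0]
ft_force: [-0.1, -0.1, -0.8]
finger_gap: -0.0001
grasp_force: 0.0
```

Request:
servo_tool:
  increments:
    - [0,0.5,0,0,1]
    - [0,0.99,0,0,1]
    - [0,0.99,0,0,1]

```text
clock: 3.58
eef_pos: [0.4075, 0.2007, 0.2311]
tcp_rot: [3.14, 0.092, -0.0]
ft_force: [0.6, -0.3, 0.6]
finger_gap: -0.0002
grasp_force: 0.0
```

Request:
servo_tool:
  increments:
    - [0,0,-0.5,0,1]
    - [0,0,-0.9,0,1]
    - [0,0,-0.9,0,1]

```text
clock: 3.95
eef_pos: [0.4064, 0.1991, 0.1579]
tcp_rot: [3.139, 0.088, -0.006]
ft_force: [1.8, 1.1, 1.5]
finger_gap: 0.0001
grasp_force: 0.0
```

Request:
servo_tool:
  increments:
    - [0,0,-0.5,0,1]
    - [0,0,-0.9,0,1]
    - [0,0,-0.9,0,1]

```text
clock: 4.32
eef_pos: [0.4068, 0.2002, 0.0873]
tcp_rot: [3.14, 0.089, -0.003]
ft_force: [0.5, -0.0, 0.4]
finger_gap: -0.0
grasp_force: 0.0
```

Request:
servo_tool:
  increments:
    - [0,0,-0.4,0,1]
    - [0,0,-0.8,0,1]
    - [0,0,-0.8,0,1]

```text
clock: 4.7
eef_pos: [0.4071, 0.2009, 0.0239]
tcp_rot: [3.14, 0.09, -0.001]
ft_force: [-0.4, -0.2, 0.8]
finger_gap: -0.0004
grasp_force: 0.0
```

Request:
servo_tool:
  increments:
    - [0.1,0,0,0,1]
    - [0.2,0,0,0,1]
    - [0.3,0,0,0,1]
    - [0.4,0,0,0,1]
    - [0.5,0,0,0,1]
    - [0.6,0,0,0,1]

```text
clock: 5.45
eef_pos: [0.4525, 0.2018, 0.023]
tcp_rot: [-3.14, -0.092, 0.01]
ft_force: [-12.2, 5.0, 7.5]
finger_gap: 0.0
grasp_force: 6.1
```

```bash
python3 - <<'E'
from h import *
d=snap('top','t1.png'); b,f,m=findblock(d,[.535,.115,0.0]); print(b.round(4),np.degrees(b[2]),f)
im=d['image'][85:345,60:320].copy(); 
for P in proj(d,rect(b,.075,.11,.06)): cv2.circle(im,tuple(np.round(P-[60,85]).astype(int)),1,(255,0,0),-1)
cv2.imwrite('pics/c2.png',cv2.resize(np.hstack([im,cv2.merge([(m*255).astype(np.uint8)]*3)[85:345,60:320]]),None,fx=1.5,fy=1.5))
E
```

```text
[0.5412 0.1115 0.0279] 1.6000865149490027 1223.0627450980392
```

View pics/c2.png

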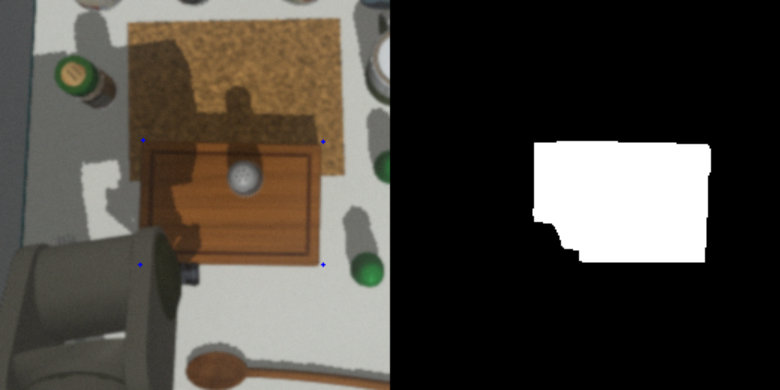

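The block has turned by a few degrees and the shaker is upright. The fit is biased by the arm covering the near-left corner, so I'll mask that region out.

```bash
cat >> h.py <<'E'
MAT=np.array([.6785,.119,.059])
def findblock2(d,tcp,p0,TH=1.38,occ=True):
    r=rg(d); ok=masks(d)[3]; u,v=proj(d,tcp)[0]; V,U=np.indices(r.shape)
    w=np.ones(r.shape)
    if occ: w[(abs(U-u)<50)&(V>v-45)]=0; w[(U<u)&(V>v-45)&(u<200)]=0
    w[V>312]=0
    m=(cv2.morphologyEx(((r>TH)&ok).astype(np.uint8),cv2.MORPH_OPEN,np.ones((5,5))))
    l=cv2.connectedComponentsWithStats(m); m=(l[1]==1+np.argmax(l[2][1:,4])).astype(np.uint8)
    m=cv2.morphologyEx(cv2.copyMakeBorder(m,20,20,20,20,cv2.BORDER_CONSTANT),cv2.MORPH_CLOSE,np.ones((15,15)))[20:-20,20:-20].astype(float)
    f=fit(lambda p:(w*np.abs(poly(np.r_[proj(d,rect(p,.075,.11,.06)),proj(d,rect(p,.075,.11,.02))])-m)).sum(),p0)
    b=f.x; c,s=np.cos(MAT[2]),np.sin(MAT[2]); q=np.array([[c,s],[-s,c]])@(b[:2]-MAT[:2])
    return b,q,np.degrees(b[2]-MAT[2]),f.fun,m
def rep(name,p0,occ=True):
    d=snap('top',name); s=ctrl.sense(); b,q,a,f,m=findblock2(d,s['eef_pos'],p0,occ=occ)
    c,sn=np.cos(b[2]),np.sin(b[2]); W=lambda x,y:(b[:2]+[c*x-sn*y,sn*x+c*y]).round(4)
    print('t',s['clock'],'block',b.round(4),'in mat mm',(q*1000).round(1),'deg',round(a,2),'res',round(f))
    print('push L face pt',W(-.075,.09),'R',W(-.075,-.09),'tcp',np.round(s['eef_pos'],4))
E
python3 - <<'E'
from h import *
d=ctrl.grab_frame('top')
for fn,p0,tcp,occ in(('top0.png',[.53,.115,.05],[.1,-.5,.2],False),('t1.png',[.54,.115,0],[.4525,.2018,.023],True)):
  for th in(1.35,1.38,1.41):
    d['image']=cv2.imread('pics/'+fn); b,q,a,f,m=findblock2(d,tcp,p0,th,occ); print(fn,th,b.round(4),(q*1000).round(1),round(a,2),round(f))
E
```

```text
top0.png 1.35 [0.5351 0.1155 0.0634] [-143.3    5. ] 0.25 838
top0.png 1.38 [0.5341 0.1157 0.0603] [-144.4    5.2] 0.08 996
top0.png 1.41 [0.5332 0.1158 0.0694] [-145.3    5.4] 0.6 1325
t1.png 1.35 [0.5434 0.1163 0.0027] [-135.1    5.2] -3.22 727
t1.png 1.38 [0.5409 0.1168 0.0298] [-137.5    5.9] -1.67 770
t1.png 1.41 [0.5399 0.1174 0.0173] [-138.5    6.5] -2.39 965
```

Request:
servo_tool:
  increments:
    - [0.07,0,0,0,1]
    - [0.14,0,0,0,1]
    - [0.21,0,0,0,1]
    - [0.28,0,0,0,1]
    - [0.34,0,0,0,1]
    - [0.34,0,0,0,1]

```text
clock: 6.3
eef_pos: [0.4811, 0.2017, 0.023]
tcp_rot: [-3.14, -0.092, 0.004]
ft_force: [-4.2, 2.2, 1.8]
finger_gap: -0.0
grasp_force: 2.3
```

```bash
python3 - <<'E'
from h import *
rep('t2.png',[.555,.115,-.08])
E
```

```text
t 6.35 block [ 0.5609  0.1091 -0.1051] in mat mm [-118.   -3.] deg -9.4 res 722
push L face pt [0.4957 0.2065] R [0.4768 0.0274] tcp [0.4811 0.2017 0.0231]
```

Request:
servo_tool:
  increments:
    - [-0.25,0,0,0,1]
    - [-0.5,0,0,0,1]
    - [-0.5,-0.5,0,0,1]
    - [-0.5,-1,0,0,1]
    - [-0.5,-1,0,0,1]

```text
clock: 6.98
eef_pos: [0.4422, 0.1196, 0.0234]
tcp_rot: [3.14, 0.087, -0.0]
ft_force: [-0.1, -0.1, 0.1]
finger_gap: 0.0005
grasp_force: 0.0
```

Request:
servo_tool:
  increments:
    - [0,-0.6,0,0,1]
    - [0,-1,0,0,1]
    - [0,-1,0,0,1]

```text
clock: 7.35
eef_pos: [0.4422, 0.0405, 0.0234]
tcp_rot: [3.14, 0.088, 0.0]
ft_force: [-0.2, 0.9, 0.1]
finger_gap: 0.0001
grasp_force: 0.0
```

Request:
servo_tool:
  increments:
    - [0.15,-0.15,0,0,1]
    - [0.3,-0.15,0,0,1]
    - [0.3,-0.15,0,0,1]

```text
clock: 7.72
eef_pos: [0.4667, 0.0298, 0.0231]
tcp_rot: [3.14, 0.092, 0.001]
ft_force: [-0.5, 0.8, 0.1]
finger_gap: 0.0002
grasp_force: 0.0
```

```bash
python3 - <<'E'
from h import *
rep('t3.png',[.555,.112,-.1])
E
```

```text
t 7.775 block [ 0.5627  0.1066 -0.1082] in mat mm [-116.3   -5.6] deg -9.58 res 803
push L face pt [0.4979 0.2041] R [0.4784 0.0252] tcp [0.4663 0.0299 0.0232]
```

Request:
servo_tool:
  increments:
    - [0.08,0,0,0,1]
    - [0.16,0,0,0,1]
    - [0.24,0,0,0,1]
    - [0.32,0,0,0,1]
    - [0.4,0.02,0,0,1]
    - [0.48,0.02,0,0,1]
    - [0.56,0.03,0,0,1]
    - [0.64,0.03,0,0,1]
    - [0.72,0.04,0,0,1]
    - [0.8,0.04,0,0,1]

```text
clock: 9.02
eef_pos: [0.5286, 0.0326, 0.0229]
tcp_rot: [3.14, 0.093, -0.006]
ft_force: [-8.2, -4.0, 3.4]
finger_gap: 0.0
grasp_force: 4.1
```

```bash
python3 - <<'E'
from h import *
rep('t4.png',[.59,.112,.1])
E
```

```text
t 9.075 block [0.6054 0.1241 0.0981] in mat mm [-72.6   9.4] deg 2.24 res 1056
push L face pt [0.522  0.2063] R [0.5396 0.0272] tcp [0.5295 0.0326 0.023 ]
```

Request:
servo_tool:
  increments:
    - [0.08,0,0,0,1]
    - [0.16,0,0,0,1]
    - [0.24,0,0,0,1]
    - [0.32,0,0,0,1]
    - [0.4,0.02,0,0,1]
    - [0.4,0.02,0,0,1]

```text
clock: 9.82
eef_pos: [0.5615, 0.0342, 0.0229]
tcp_rot: [3.14, 0.092, -0.002]
ft_force: [-1.9, -2.4, -0.3]
finger_gap: -0.0001
grasp_force: 1.2
```

Request:
servo_tool:
  increments:
    - [-0.4,0,0,0,1]
    - [-0.9,0,0,0,1]
    - [-0.9,0,0,0,1]

```text
clock: 10.2
eef_pos: [0.4878, 0.0348, 0.0232]
tcp_rot: [-3.14, -0.092, 0.002]
ft_force: [0.9, -0.6, -0.0]
finger_gap: 0.0003
grasp_force: 0.0
```

```bash
cat >> h.py <<'E'
def repv(name,p0,occ=True):
    d=snap('top',name); s=ctrl.sense(); b,q,a,f,m=findblock2(d,s['eef_pos'],p0,occ=occ)
    c,sn=np.cos(b[2]),np.sin(b[2]); W=lambda x,y:(b[:2]+[c*x-sn*y,sn*x+c*y]).round(4)
    print('t',s['clock'],'block',b.round(4),'in mat mm',(q*1000).round(1),'deg',round(a,2),'res',round(f))
    print('push L face pt',W(-.075,.09),'R',W(-.075,-.09),'tcp',np.round(s['eef_pos'],4))
    im=cv2.resize(d['image'][85:285,130:310],None,fx=3,fy=3,interpolation=cv2.INTER_CUBIC)
    for P,z,c in((b,.06,(255,0,0)),(MAT,.001,(0,255,0))):
        cv2.polylines(im,[np.round((proj(d,rect(P,*((.075,.11) if z>.01 else (.105,.14)),z))-[130,85]+.5)*3).astype(int)],True,c,1)
    cv2.imwrite('pics/v'+name,im[:600])
E
python3 - <<'E'
from h import *
repv('t5.png',[.62,.122,.2])
E
```

```text
t 10.25 block [0.6243 0.1336 0.2423] in mat mm [-53.2  17.8] deg 10.5 res 1076
push L face pt [0.5299 0.203 ] R [0.5731 0.0283] tcp [0.4897 0.0345 0.0237]
```

View pics/vt5.png

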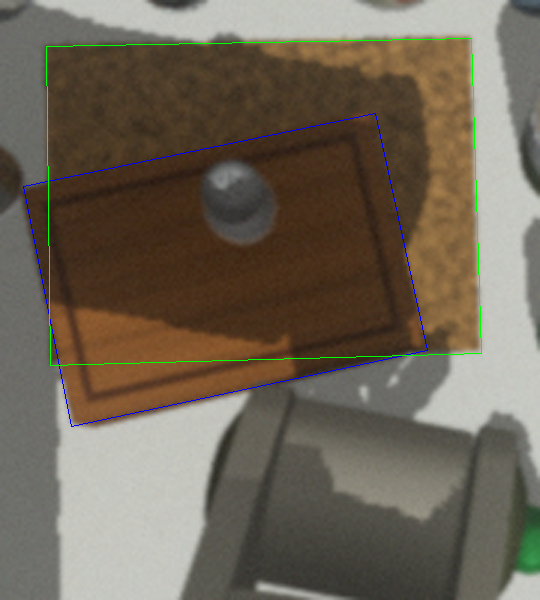

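Corners fit within about 1 px: the block is at about (-52, +18) mm on the mat and turned +10.5°. The shaker is upright. Next is the near left corner.

Request:
servo_tool:
  increments:
    - [0,0.5,0,0,1]
    - [0,1,0,0,1]
    - [0,1,0,0,1]

```text
clock: 10.62
eef_pos: [0.4907, 0.1163, 0.0235]
tcp_rot: [-3.14, -0.097, -0.003]
ft_force: [-0.0, -0.5, -0.1]
finger_gap: -0.0001
grasp_force: 0.0
```

Request:
servo_tool:
  increments:
    - [0,0.6,0,0,1]
    - [0,1,0,0,1]
    - [0,1,0,0,1]

```text
clock: 11.0
eef_pos: [0.4904, 0.1952, 0.0233]
tcp_rot: [-3.14, -0.095, -0.002]
ft_force: [-0.2, -0.0, -0.1]
finger_gap: -0.0001
grasp_force: 0.0
```

Request:
servo_tool:
  increments:
    - [0.1,0.12,0,0,1]
    - [0.2,0.12,0,0,1]
    - [0.3,0.12,0,0,1]
    - [0.38,0.12,0,0,1]
    - [0.46,0.12,0,0,1]
    - [0.54,0.12,0,0,1]
    - [0.62,0.12,0,0,1]
    - [0.7,0.12,0,0,1]
    - [0.78,0.12,0,0,1]
    - [0.86,0.12,0,0,1]

```text
clock: 12.25
eef_pos: [0.5573, 0.2041, 0.0227]
tcp_rot: [-3.14, -0.091, 0.007]
ft_force: [-6.1, 4.4, 1.6]
finger_gap: 0.0001
grasp_force: 3.3
```

```bash
python3 - <<'E'
from h import *
rep('t6.png',[.645,.125,.1])
E
```

```text
t 12.3 block [0.6511 0.1253 0.1017] in mat mm [-27.    7.9] deg 2.45 res 878
push L face pt [0.5673 0.2072] R [0.5856 0.0281] tcp [0.5582 0.2039 0.0228]
```

Request:
servo_tool:
  increments:
    - [0.08,0,0,0,1]
    - [0.16,0,0,0,1]
    - [0.24,0,0,0,1]
    - [0.32,0,0,0,1]
    - [0.38,0,0,0,1]
    - [0.38,0,0,0,1]

```text
clock: 13.05
eef_pos: [0.5881, 0.204, 0.0229]
tcp_rot: [-3.14, -0.091, 0.005]
ft_force: [-5.8, 3.5, 1.8]
finger_gap: 0.0
grasp_force: 2.7
```

Request:
servo_tool:
  increments:
    - [-0.4,0,0,0,1]
    - [-0.9,0,0,0,1]
    - [-0.9,0,0,0,1]

```text
clock: 13.42
eef_pos: [0.5152, 0.2036, 0.0232]
tcp_rot: [3.14, 0.092, -0.003]
ft_force: [1.1, 0.0, 0.7]
finger_gap: 0.0
grasp_force: 0.0
```

```bash
python3 - <<'E'
from h import *
repv('t7.png',[.67,.12,.0])
E
```

```text
t 13.475 block [ 0.6726  0.117  -0.0132] in mat mm [-6.  -1.6] deg -4.13 res 968
push L face pt [0.5988 0.208 ] R [0.5964 0.028 ] tcp [0.5171 0.2036 0.0236]
```

View pics/vt7.png

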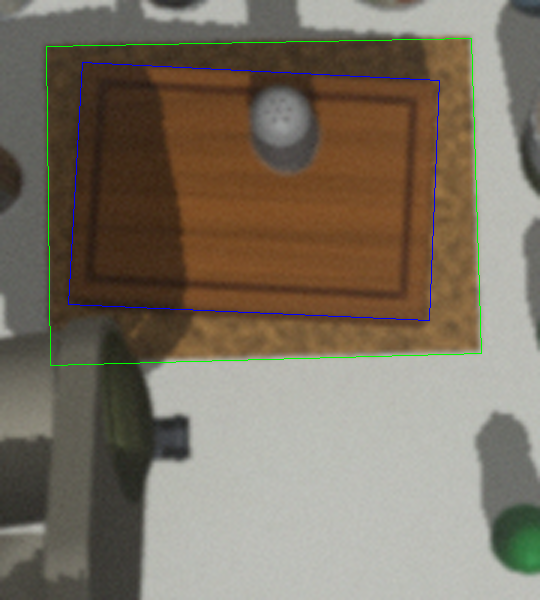

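Request:
servo_tool:
  increments:
    - [0,-0.5,0,0,1]
    - [0,-1,0,0,1]
    - [0,-1,0,0,1]

```text
clock: 13.85
eef_pos: [0.5186, 0.1213, 0.0235]
tcp_rot: [3.14, 0.086, 0.002]
ft_force: [-0.7, 0.1, 0.5]
finger_gap: 0.0
grasp_force: 0.0
```

Request:
servo_tool:
  increments:
    - [0,-0.6,0,0,1]
    - [0.1,-1,0,0,1]
    - [0.3,-1.0,0,0,1]
    - [0.3,-1,0,0,1]

```text
clock: 14.35
eef_pos: [0.5423, 0.0436, 0.0233]
tcp_rot: [3.14, 0.091, 0.002]
ft_force: [-0.3, 1.5, 0.5]
finger_gap: 0.0003
grasp_force: 0.0
```

Request:
servo_tool:
  increments:
    - [0.1,-0.15,0,0,1]
    - [0.25,-0.15,0,0,1]
    - [0.4,-0.15,0,0,1]
    - [0.5,-0.15,0,0,1]
    - [0.58,-0.15,0,0,1]
    - [0.66,-0.15,0,0,1]
    - [0.74,-0.15,0,0,1]
    - [0.74,-0.15,0,0,1]

```text
clock: 15.35
eef_pos: [0.5995, 0.0312, 0.0232]
tcp_rot: [3.14, 0.092, -0.004]
ft_force: [-5.1, -2.7, 2.3]
finger_gap: -0.0004
grasp_force: 2.2
```

```bash
python3 - <<'E'
from h import *
rep('t8.png',[.68,.12,.05])
E
```

```text
t 15.4 block [ 0.6453  0.1277 -0.4729] in mat mm [-32.7  10.6] deg -30.48 res 2411
push L face pt [0.6195 0.2419] R [0.5375 0.0817] tcp [0.5995 0.0312 0.0232]
```

That fit failed because the arm covers the block. I'll back off and look again.

Request:
servo_tool:
  increments:
    - [-0.4,0,0,0,1]
    - [-0.9,0,0,0,1]
    - [-1,0,0,0,1]
    - [-1,0,0,0,1]

```text
clock: 15.9
eef_pos: [0.5208, 0.0316, 0.0237]
tcp_rot: [3.14, 0.091, 0.002]
ft_force: [1.0, -0.7, -0.7]
finger_gap: -0.0
grasp_force: 0.0
```

Request:
servo_tool:
  increments:
    - [-0.5,0,0.3,0,1]
    - [-1,0,0.9,0,1]
    - [-1,0,0.9,0,1]
    - [-1,0,0.9,0,1]

```text
clock: 16.4
eef_pos: [0.4413, 0.0315, 0.0953]
tcp_rot: [3.14, 0.091, 0.002]
ft_force: [-0.2, 0.2, -0.5]
finger_gap: -0.0003
grasp_force: 0.0
```

```bash
python3 - <<'E'
from h import *
repv('t9.png',[.68,.12,.05])
E
```

```text
t 16.45 block [0.6835 0.1228 0.0379] in mat mm [5.3 3.5] deg -1.21 res 1429
push L face pt [0.6052 0.2099] R [0.612 0.03 ] tcp [0.441  0.0316 0.0947]
```

View pics/vt9.png

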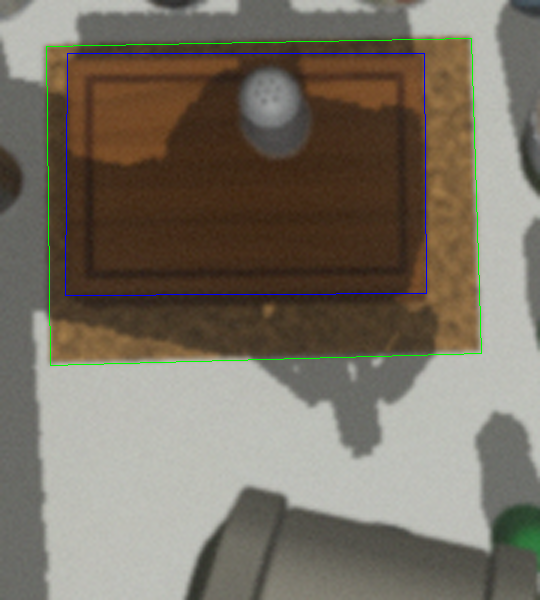

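The block sits at about (+5, +3.5) mm and -1° from square. The shaker is upright and the arm is clear, so I'm handing in.

```bash
python3 -c "
from bench import ctrl
print(ctrl.sign_off())"
```

```text
the job is handed in; nothing more can be done
None
```

I walked the block onto the mat in four alternating pushes and handed the job in at about 16.5 s; by my last camera measurement it is about 5 mm (x) and 4 mm (y) off centre and about 1° off square, with the shaker upright and the arm clear (no verdict came back).

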